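# Set out the seasoning board

## Robot

A 6-joint arm with a two-finger parallel gripper is mounted at the origin on the work surface. World frame = base frame: x ahead of the robot, y to its left, z up, the work surface at z = 0. Lengths are in m, angles in rad, forces in N, time in s.
With the tool pointing down it reaches from about 0.425 to 0.95 m from the base axis. Payload 3.5 kg.
Tool frame: the origin (TCP) lies between the finger pads; the fingertips stand 22 mm ahead of it and the grasp point (between the pads) lies 3 mm ahead of it (ctrl.nose_length is the z of the fingertips in the tool frame, in m); z points along the fingers, y is the line along which they close (so a half turn about z gives the same grasp; the last joint's range is limited). The gripper opens to 85 mm and grips with 20 to 120 N. Pads are 22 mm wide; open, the fingers measure 114 mm over their backs; the gripper's body (76 mm by 85 mm) begins 54 mm behind the grasp point. The pads swing forward as they close: fully open they stand 13 mm farther back than shut.
Start: joints at [1.172, 0.286, 1.577, -0, 1.279, -0.15], TCP at [0.166, 0.654, 0.225] pointing down, gripper open.
Joint ranges: [-2.77, 2.77], [-0.9, 2.22], [0.21, 2.48], [-1.53, 4.67], [0.24, 2.81], [-2.84, 2.84]. Speed limits (rad/s): [2.79, 2.79, 3.14, 3.14, 3.14, 3.14].

## Interface

Orientations are given as a unit quaternion [x, y, z, w].
In Python, from plant import ctrl gives the robot as it stands. The module is installed in compiled form; this text tells all that it offers.
- The arm moves only by the tool send_rows, never from a script. Its argument "rows" is text: rows parted by semicolons, each of 7 numbers parted by spaces: the turn, a rotation vector about the tool's x, y, z in a scale on which 1.0 is 90 degrees, then the shift along the tool's x, y, z in normalised numbers (1 is 0.8 m), then the opening, from -1 (shut) to 1 (fully open). A call has 1 to 8 rows; each row is the pose to reach, as a shift and turn from the pose commanded when the call began, along the tool's axes at that moment; what a row does not reach only later rows make up. A row lasts 1/8 s, in which the tool goes at most 62.5 mm and 10.7 degrees, less where a joint would pass 70% of its speed; a pose out of reach is approached as far as the arm can. Shift and turn numbers lie between -1 and 1, and a call with a number outside is refused. A call with a gripper value outside its range is refused whole. The fingers move at their own pace and stop on an object; "grip_force" is the grip in N (left out, the last holds). Time passes only in rows, so rows that repeat a pose let the fingers close. It gives the time, the measured TCP pose, the force, the opening and the grip force at its end, in the units of the state.
- ctrl.get_state(): the state, without advancing time (a new reading comes with each control period).
- ctrl.read_camera(name): name is "scene" or "top"; returns a dict with "color" (480x640x3 uint8, red, green, blue), "fx", "fy", "cx", "cy" (pixels), "D" ([k1, k2, p1, p2, k3] as OpenCV has them; the pictures are not rectified), "extrinsics" (4x4, takes a point from world to camera coordinates). Camera axes: x right, y down, z forward; pixel columns grow to the right and rows downward; lengths in m; the calibration is good to about 2 mm. A picture is of the moment at which its call begins. There is no depth.
- ctrl.sign_off(): hands the job in; it is judged then, once.
Trained networks look in a picture, given as the dict that the camera call returned (one of the last four; its "shot" number tells which), for a name from the list of things; names that differ only in an ending like _2 or _b are one class to them, and where a whole thing is asked for, a point or a joint stands for the part that bears it (a point fixed in the world has none). Each returns a list of dicts, best first, with "p" (0 to 1); they miss things now and then, are a little off and sometimes report something else, mostly with a low value. They report only what shows in the picture. A call takes as long as a camera call. They do not tell look-alikes from the thing itself.
- ctrl.look_for(picture, target): "position" ([x, y, z] in m, in the coordinates of the camera as it stood for that picture, good to about 4 mm: the middle of the surface that is visible of it).
The state is a dict: "time": time; "qpos": joint angles; "dq": joint speeds; "joint_efforts": joint torques, N m; "eef_pos": TCP position; "tcp_rot": TCP orientation; "contact_force": force on the tool from outside, world axes, zero at the start; "wrist_torque": the same for the moment, N m; "opening": opening from 0.0 (shut) to 1.0 (fully open); "finger_force": force on a finger pad.
Only numpy, scipy, OpenCV 4.12 (cv2) and the standard library are available. Lean on these libraries where they do the work, as an engineer would, in place of code of your own. Each camera call takes 0.05 s, during which the arm holds its last target. There are 200 camera calls.

## Task

Set out the seasoning things on the dark chopping board, upright and in one straight line along its long middle line: the white mortar at the centre of the board, the spice jar midway between the mortar and the glass bowl, and the square tin midway between the mortar and the terracotta crock. Set the round tin squarely on top of the square tin, and draw the wooden muddler out of its steel sleeve and stand it in the mortar. Let go of everything.

Things in the scene. Friction and masses are not known exactly. Their poses are not given: they have to be found in the camera images.
- board: dark wooden chopping board lying flat, 180 mm along its x by 360 mm along its y (long side), 20 mm thick, fixed; origin at the centre of its underside, its top is at height 20 mm. Its x points away from the robot (turned up to about 0.16 rad), its y along its long middle line, to the robot's left. A thin lighter inlay strip runs beside the edge nearest the robot.
- bowl: clear glass bowl with two white onions and a green chilli in it, 120 mm across, 65 mm high, fixed on the worktop just beyond one short end of the board, on the board's long middle line, 240 mm from the board's centre; origin at the centre of its underside
- crock: squat terracotta salt crock with a wooden lid and small knob, 92 mm across, 75 mm high, fixed on the worktop just beyond the other short end of the board, on its long middle line, 240 mm from its centre; origin at the centre of its underside. Bowl and crock may be at either end.
- mortar: white ceramic mortar, a plain open cup 58 mm across outside (upright sides), 48 mm inside, 50 mm high, floor 8 mm thick, loose, about 0.25 kg; origin at the centre of its underside, z up its axis
- jar: small round spice jar with a black screw cap and a paper label, 44 mm across, 75 mm high, loose, about 0.14 kg; origin at the centre of its underside, z up
- square_tin: square metal tin, 50 x 50 mm and 45 mm high, closed flat top, loose, about 0.15 kg; origin at the centre of its underside, z up, x and y along its sides
- round_tin: flat round metal tin, 46 mm across, 32 mm high, closed flat top, loose, about 0.1 kg; origin at the centre of its underside, z up
- muddler: wooden muddler (pestle), 132 mm long, standing upright in the sleeve with its upper half showing: flat-footed shaft 26 mm across from the foot up to 78 mm, a thicker head 32 mm across from 90 to 126 mm above the foot, which is the place to grip; loose, about 0.09 kg; origin at the centre of its foot, z up its axis towards the head
- sleeve: upright steel tube holder for the muddler, bore 28 mm (1 mm clearance all round the shaft), outside 35 mm, top rim 65 mm above the worktop, floor 5 mm thick with a 68 mm round foot plate, fixed to the worktop; origin at the centre of its underside. The muddler must rise 60 mm straight up to be clear of it.
There are look-alikes about, which are no part of the job. What is shaped like the bowl but purple is not meant.

How it is judged:
At the end, for the whole second after the job is handed in: Upright on the board, at rest: mortar within 15 mm of its centre each way; jar and square tin within 15 mm of the long middle line, 106 to 146 mm (axes) from bowl and crock respectively; round tin flat on square tin within 12 mm; muddler foot down in mortar, within 20 mm, lean under 0.4 rad (x of mortar in the frame of board between -0.015 and 0.015 m and y of mortar in the frame of board between -0.015 and 0.015 m and x of jar in the frame of board between -0.015 and 0.015 m and horizontal distance between jar and bowl between 0.106 and 0.146 m and x of square_tin in the frame of board between -0.015 and 0.015 m and horizontal distance between square_tin and crock between 0.106 and 0.146 m and height (world z) of mortar between 0.016 and 0.025 m and height (world z) of jar between 0.016 and 0.025 m and height (world z) of square_tin between 0.016 and 0.025 m and horizontal distance between round_tin and square_tin below 0.012 m and height (world z) of round_tin between 0.061 and 0.07 m and horizontal distance between muddler and mortar below 0.02 m and height (world z) of muddler between 0.022 and 0.045 m and angle between each of mortar, jar, square_tin, round_tin's own z axis and vertical below 0.1 rad and angle between muddler's own z axis and vertical below 0.4 rad and linear speed of each of mortar, jar, square_tin, round_tin, muddler below 0.02 m/s); the robot touches nothing.
It also fails if it takes over 126 s, if anything falls off the work surface, if the arm or the gripper's body presses on something with over 40 N, if the wrist force passes 120 N, or if a joint passes its speed limit or range.

## Working session

There is one attempt and no reset: what is moved stays moved. The work goes in short steps, Python scripts to look and compute and a tool call to move; the robot and the scene stay as the last step left them, time stands still between calls to the robot, and variables do not carry over. Pictures are saved under pics/ and viewed, at most 14 in all, crops included, and the job is handed in when it is done.

Besides the shell and the picture viewer there is one more tool, called after ">>>" by a JSON object that holds its "name" and its "arguments". send_rows: Moves the arm, as the interface text tells. Its arguments: {"type":"object","properties":{"rows":{"type":"string"},"grip_force":{"type":"number"}},"required":["rows"]}

```bash
mkdir -p pics; ls
cat > h.py <<'E'
import numpy as np, cv2
from plant import ctrl
from scipy.spatial.transform import Rotation as R
def cam(n,save=None):
    p=ctrl.read_camera(n)
    if save: cv2.imwrite('pics/'+save,p['color'][:,:,::-1])
    return p
def K(p): return np.array([[p['fx'],0,p['cx']],[0,p['fy'],p['cy']],[0,0,1.]])
def w(p,c): return np.linalg.inv(np.array(p['extrinsics']))@np.r_[c,1]
def pix2plane(p,uv,z):
    n=cv2.undistortPoints(np.array([[uv]],float),K(p),np.array(p['D'],float))[0,0]
    T=np.linalg.inv(np.array(p['extrinsics'])); d=T[:3,:3]@np.r_[n,1]; o=T[:3,3]
    return o+d*(z-o[2])/d[2]
def proj(p,X):
    E=np.array(p['extrinsics']); return cv2.projectPoints(np.array(X,float).reshape(-1,1,3),cv2.Rodrigues(E[:3,:3])[0],E[:3,3],K(p),np.array(p['D'],float))[0][:,0]
E
python3 - <<'E'
from h import *
np.set_printoptions(precision=4,suppress=True)
print(ctrl.get_state(), ctrl.nose_length)
for n in('top','scene'):
    p=cam(n,n+'0.png')
    print(n,'campos',np.linalg.inv(p['extrinsics'])[:3,3])
    for t in 'board bowl crock mortar jar square_tin round_tin muddler sleeve'.split():
        for d in ctrl.look_for(p,t):
            X=w(p,d['position'])[:3]; print(t,round(d['p'],2),X,proj(p,[X])[0].round())
E
```

```text
pics
{'time': 0.0, 'qpos': array([ 1.172 ,  0.2872,  1.5782,  0.    ,  1.2786, -0.15  ]), 'dq': array([ 0.0017,  0.0003,  0.0004,  0.0014, -0.0024,  0.0034]), 'joint_efforts': array([  0.001 , -40.598 , -29.2626,  -0.    ,   0.0059,  -0.    ]), 'eef_pos': array([0.1659, 0.6536, 0.2233]), 'tcp_rot': array([ 0.1241,  0.9923, -0.0011, -0.0003]), 'contact_force': array([0.5738, 0.3672, 0.1021]), 'wrist_torque': array([0.0432, 0.0043, 0.0046]), 'finger_force': 0.0, 'opening': 0.9994483651376521} 0.022
top campos [0.3552 0.0473 1.237 ]
bowl 0.97 [0.6234 0.4465 0.0404] [149. 203.]
bowl 0.81 [0.6375 0.2945 0.0359] [218. 197.]
crock 0.65 [ 0.6343 -0.1869  0.0652] [439. 196.]
mortar 0.73 [ 0.4318 -0.1509  0.0086] [420. 292.]
jar 0.85 [0.434  0.2926 0.07  ] [212. 288.]
round_tin 0.83 [ 0.4336 -0.2942  0.0306] [488. 291.]
muddler 0.56 [0.4163 0.1569 0.1331] [274. 296.]
sleeve 0.88 [0.4128 0.1539 0.0067] [281. 300.]
scene campos [0.8824 0.5471 0.7963]
board 0.77 [0.6447 0.0734 0.0202] [295. 277.]
bowl 0.94 [0.6149 0.4441 0.0397] [424. 422.]
bowl 0.82 [0.6245 0.2814 0.0451] [361. 345.]
crock 0.6 [ 0.6519 -0.1688  0.0642] [238. 193.]
mortar 0.67 [ 0.4323 -0.1393  0.034 ] [326. 176.]
jar 0.72 [0.441  0.3042 0.0607] [448. 303.]
square_tin 0.93 [ 0.4294 -0.0046  0.0463] [358. 206.]
round_tin 0.81 [ 0.4405 -0.2866  0.0306] [293. 146.]
muddler 0.73 [0.4338 0.1723 0.1217] [411. 236.]
sleeve 0.56 [0.4339 0.177  0.0039] [404. 272.]
```

View pics/top0.png

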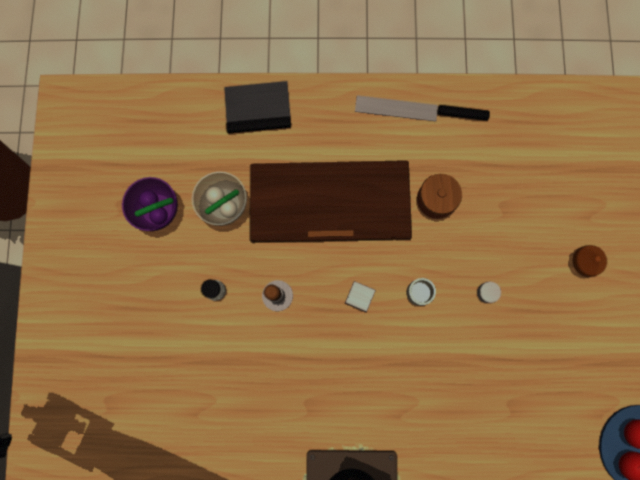

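View pics/scene0.png

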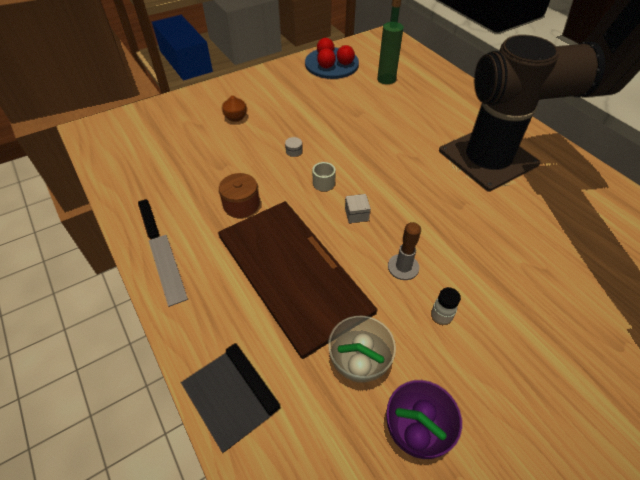

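The top view shows the clear glass bowl with onions at (219,199) and the purple look-alike beside it at (150,204). The board spans about (250–411,161–242) with its inlay at (330,233), and the crock is at (440,196). The jar is at (212,289), muddler and sleeve at (275,294), square tin at (361,297), mortar at (421,292) and round tin at (489,292). The scene view agrees.

Run:
```python
import cv2
a=cv2.imread('pics/top0.png')
c=cv2.resize(a[265:325,195:515],None,fx=2.5,fy=2.5,interpolation=cv2.INTER_CUBIC)
b=cv2.resize(a[150:250,190:510],None,fx=2.5,fy=2.5,interpolation=cv2.INTER_CUBIC)
s=cv2.imread('pics/scene0.png')[130:330,270:470]
cv2.imwrite('pics/c1.png',cv2.vconcat([b,c]))
cv2.imwrite('pics/c2.png',cv2.resize(s,None,fx=3,fy=3,interpolation=cv2.INTER_CUBIC))
```

```text
(no output)
```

View pics/c1.png

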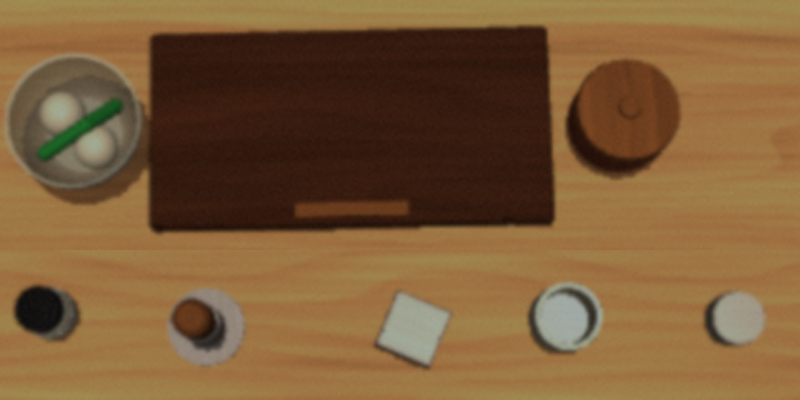

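View pics/c2.png

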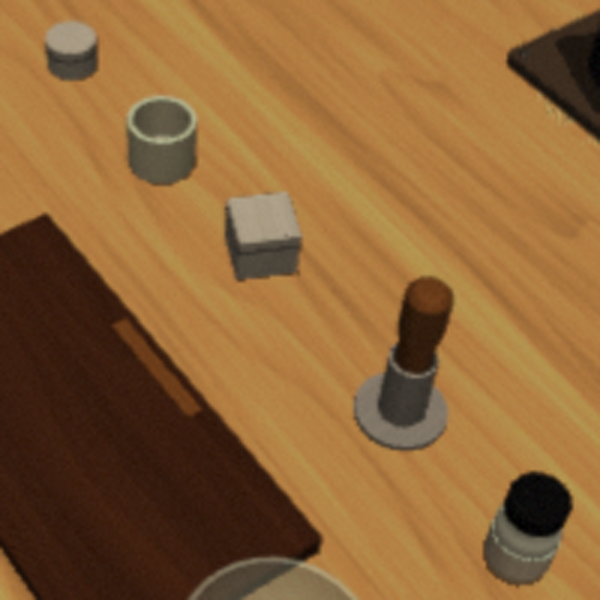

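The crops show clear outlines. In c1 the board's top corners are at (152,35), (546,28), (553,222) and (153,229). The square tin's top corners are at (399,292), (451,315), (428,362) and (377,341), and the mortar rim is centred at (567,317). The other tops are the round tin (738,318), the jar cap (40,309) and the sleeve plate (207,327).

```bash
cat > m.py <<'E'
from h import *
np.set_printoptions(precision=4,suppress=True)
p=cam('top'); s=cam('scene')
def T(X,Y,z,low=1):
    u=(X+.5)/2.5-.5+(195 if low else 190); v=(Y-250*low+.5)/2.5-.5+(265 if low else 150)
    return pix2plane(p,(u,v),z)
def S(X,Y,z): return pix2plane(s,((X+.5)/3-.5+270,(Y+.5)/3-.5+130),z)
c=np.array([T(*q,.02,0) for q in [(152,35),(546,28),(553,222),(153,229)]]); print('board',c[:,:2].tolist(),c.mean(0))
dy=(c[0]+c[3]-c[1]-c[2]); print('y axis yaw',np.arctan2(-dy[0],dy[1]),'len',np.linalg.norm(dy)/2,np.linalg.norm(c[0]+c[1]-c[2]-c[3])/2)
print('bowl',T(74,121,.065,0)); print('crock lid',T(629,109,.066,0))
for n,q in dict(jar=(40,309,.075),muddlertop=(194,318,.133),sleeveplate=(207,327,.003),mortar=(567,317,.05),round=(738,318,.032)).items(): print(n,T(*q))
q=np.array([T(*q,.045) for q in [(399,292),(451,315),(428,362),(377,341)]]); print('sq',q.mean(0)); d=q-np.roll(q,-1,0); print(np.degrees(np.arctan2(d[:,1],d[:,0]))%90,np.linalg.norm(d,axis=1))
for n,q in dict(jar=(538,502,.075),muddlertop=(430,297,.132),sleeveplate=(401,411,.003),mortar=(163,118,.05),round=(72,40,.032)).items(): print('scene',n,S(*q))
q=np.array([S(*q,.045) for q in [(228,203),(289,195),(300,237),(235,246)]]); print('sq',q.mean(0)); d=q-np.roll(q,-1,0); print(np.degrees(np.arctan2(d[:,1],d[:,0]))%90,np.linalg.norm(d,axis=1))
print(pix2plane(s,(239,181),.066), pix2plane(s,(361,345),.065))
E
python3 m.py
```

```text
board [[0.7191636915251238, 0.22695375873862772], [0.7268458472967816, -0.12896278079156182], [0.5495375571992988, -0.1318675239023726], [0.5417028774977697, 0.22123140703477856]] [0.6343 0.0468 0.02  ]
y axis yaw 0.021881552013206955 len 0.3545926217313067 0.17743699163821544
bowl [0.6288 0.2857 0.065 ]
crock lid [ 0.6409 -0.1924  0.066 ]
jar [0.4337 0.295  0.075 ]
muddlertop [0.4235 0.1601 0.133 ]
sleeveplate [0.4237 0.1617 0.003 ]
mortar [ 0.431  -0.1479  0.05  ]
round [ 0.4318 -0.2986  0.032 ]
sq [ 0.4219 -0.0182  0.045 ]
[66.3212 63.6154 67.9411 65.8007] [0.0483 0.0445 0.0466 0.0458]
scene jar [0.4376 0.2998 0.075 ]
scene muddlertop [0.4256 0.1653 0.132 ]
scene sleeveplate [0.4248 0.1645 0.003 ]
scene mortar [ 0.4315 -0.1482  0.05  ]
scene round [ 0.4345 -0.2936  0.032 ]
sq [ 0.4251 -0.014   0.045 ]
[68.3681 64.8637 68.6033 62.498 ] [0.0491 0.0453 0.051  0.0457]
[ 0.6328 -0.2031  0.066 ] [0.6314 0.2878 0.065 ]
```

```bash
cat > g.py <<'E'
import sys
from h import *
def go(x,y,z,yaw=None):
    s=ctrl.get_state(); Rm=R.from_quat(s['tcp_rot']); M=Rm.as_matrix()
    d=M.T@(np.array([x,y,z])-s['eef_pos'])*1000
    a=np.degrees(np.arctan2(M[1,1],M[0,1]))
    if yaw is None: yaw=a
    e=(yaw-a+90)%180-90; yr=np.radians(a+e)
    ty=np.array([np.cos(yr),np.sin(yr),0]); tz=np.array([0,0,-1.]); tx=np.cross(ty,tz)
    rv=(Rm.inv()*R.from_matrix(np.c_[tx,ty,tz])).as_rotvec(degrees=True)
    print('t',round(s['time'],2),'pos',s['eef_pos'].round(4),'yaw',a.round(1),'q1,q6',s['qpos'][[0,5]].round(2),'op',round(s['opening'],3),'ff',round(s['finger_force'],1),'F',s['contact_force'].round(1))
    print('ROW',*rv.round(1),*d.round(1))
go(*map(float,sys.argv[1:]))
E
python3 g.py .436 .298 .2 0; python3 g.py .436 .298 .045 0
```

```text
t 1.1 pos [0.1662 0.6542 0.2247] yaw 75.7 q1,q6 [ 1.17 -0.15] op 1.005 ff 0.0 F [ 0.5 -0.9  0. ]
ROW -0.0 0.0 75.7 -349.2 -278.8 24.7
t 1.1 pos [0.1662 0.6542 0.2247] yaw 75.7 q1,q6 [ 1.17 -0.15] op 1.005 ff 0.0 F [ 0.5 -0.9  0. ]
ROW -0.0 0.0 75.7 -349.2 -278.8 179.7
```

Units first: shifts go in shares of 0.8 m and turns go in shares of 90 degrees. So -349 mm is -0.4363, -279 mm is -0.3488, 75.7 degrees is 0.8411.

>>> {"name": "send_rows", "arguments": {"rows": "0 0 0.8411 -0.4363 -0.3488 0.05 1;0 0 0.8411 -0.4363 -0.3488 0.05 1;0 0 0.8411 -0.4363 -0.3488 0.05 1;0 0 0.8411 -0.4363 -0.3488 0.05 1;0 0 0.8411 -0.4363 -0.3488 0.05 1;0 0 0.8411 -0.4363 -0.3488 0.05 1;0 0 0.8411 -0.4363 -0.3488 0.05 1;0 0 0.8411 -0.4363 -0.3488 0.05 1", "grip_force": 40}}

```text
time: 2.1
eef_pos: [0.4375, 0.2951, 0.1846]
tcp_rot: [0.709, 0.705, -0.0, 0.0]
contact_force: [0.0, 0.6, 0.2]
opening: 0.996
finger_force: 0.0
```

```bash
python3 g.py .436 .298 .045 0
```

```text
t 2.1 pos [0.4375 0.2951 0.1846] yaw -0.3 q1,q6 [0.4  0.41] op 0.996 ff 0.0 F [0.  0.6 0.2]
ROW 0.0 0.0 -0.3 2.9 -1.5 139.6
```

Converted, 138 mm is 0.1725, 115 mm is 0.1438.

>>> {"name": "send_rows", "arguments": {"rows": "0 0 0 0.0025 -0.0013 0.05 1;0 0 0 0.0025 -0.0013 0.1 1;0 0 0 0.0025 -0.0013 0.1438 1;0 0 0 0.0025 -0.0013 0.1725 1;0 0 0 0.0025 -0.0013 0.1725 1;0 0 0 0.0025 -0.0013 0.1725 -0.5;0 0 0 0.0025 -0.0013 0.1725 -1;0 0 0 0.0025 -0.0013 0.1725 -1"}}

```text
time: 3.1
eef_pos: [0.4355, 0.3004, 0.0484]
tcp_rot: [0.707, 0.707, 0.001, 0.0]
contact_force: [-1.0, 0.2, 3.3]
opening: 0.453
finger_force: 39.8
```

```bash
python3 g.py .632 .167 .2 1.3
```

```text
t 3.1 pos [0.4355 0.3004 0.0484] yaw 0.1 q1,q6 [0.41 0.41] op 0.453 ff 39.8 F [-1.   0.2  3.3]
ROW 0.1 -0.1 -1.2 -133.4 196.6 -151.4
```

Converted, 197 mm is 0.2463, -133 mm is -0.1663, -1.2 degrees is -0.0133.

>>> {"name": "send_rows", "arguments": {"rows": "0 0 0 0 0 -0.05 -1;0 0 0 0 0 -0.1 -1;0 0 0 -0.05 0.075 -0.1063 -1;0 0 -0.0133 -0.1063 0.1563 -0.1063 -1;0 0 -0.0133 -0.15 0.2188 -0.1063 -1;0 0 -0.0133 -0.1663 0.2463 -0.1063 -1;0 0 -0.0133 -0.1663 0.2463 -0.1063 -1;0 0 -0.0133 -0.1663 0.2463 -0.1063 -1"}}

```text
time: 4.1
eef_pos: [0.6311, 0.167, 0.1312]
tcp_rot: [0.7, 0.715, -0.0, -0.001]
contact_force: [-0.7, 0.6, -1.1]
opening: 0.447
finger_force: 40.9
```

```bash
python3 g.py .632 .167 .068 1.3
```

```text
t 4.1 pos [0.6311 0.167  0.1312] yaw 1.2 q1,q6 [0.1  0.08] op 0.447 ff 40.9 F [-0.7  0.6 -1.1]
ROW -0.1 -0.0 -0.1 -0.0 1.0 63.2
```

>>> {"name": "send_rows", "arguments": {"rows": "0 0 0 0 0.0013 0.0313 -1;0 0 0 0 0.0013 0.0563 -1;0 0 0 0 0.0013 0.0725 -1;0 0 0 0 0.0013 0.08 -1;0 0 0 0 0.0013 0.0806 -1;0 0 0 0 0.0013 0.0806 0;0 0 0 0 0.0013 0.0806 0.6;0 0 0 0 0.0013 0.0806 0.6"}}

```text
time: 5.1
eef_pos: [0.6331, 0.167, 0.0673]
tcp_rot: [0.699, 0.715, 0.0, 0.0]
contact_force: [0.2, 0.3, 0.1]
opening: 0.798
finger_force: 0.0
```

```bash
python3 g.py .4313 -.148 .16 0
```

```text
t 5.1 pos [0.6331 0.167  0.0673] yaw 1.2 q1,q6 [0.1  0.08] op 0.798 ff 0.0 F [0.2 0.3 0.1]
ROW 0.0 -0.0 1.2 -310.6 -208.5 -92.9
```

Converted, -311 mm is -0.3888, -208 mm is -0.26, 1 degrees is 0.0111.

>>> {"name": "send_rows", "arguments": {"rows": "0 0 0 0 0 -0.0563 0.7;0 0 0 0 0 -0.1125 1;0 0 0.0111 -0.05 -0.0338 -0.1163 1;0 0 0.0111 -0.1188 -0.08 -0.1163 1;0 0 0.0111 -0.1875 -0.125 -0.1163 1;0 0 0.0111 -0.2563 -0.1713 -0.1163 1;0 0 0.0111 -0.325 -0.2175 -0.1163 1;0 0 0.0111 -0.3888 -0.26 -0.1163 1"}}

```text
time: 6.1
eef_pos: [0.4378, -0.1387, 0.1606]
tcp_rot: [0.705, 0.709, 0.0, 0.001]
contact_force: [1.0, -0.2, -0.1]
opening: 1.003
finger_force: 0.0
```

```bash
python3 g.py .4313 -.148 .030 0
python3 - <<'E'
from h import *
p=cam('scene','s1.png')
E
```

```text
t 6.1 pos [ 0.4378 -0.1387  0.1606] yaw 0.3 q1,q6 [-0.53 -0.53] op 1.003 ff 0.0 F [ 1.  -0.2 -0.1]
ROW 0.1 0.1 0.3 -9.2 -6.7 130.6
```

View pics/s1.png

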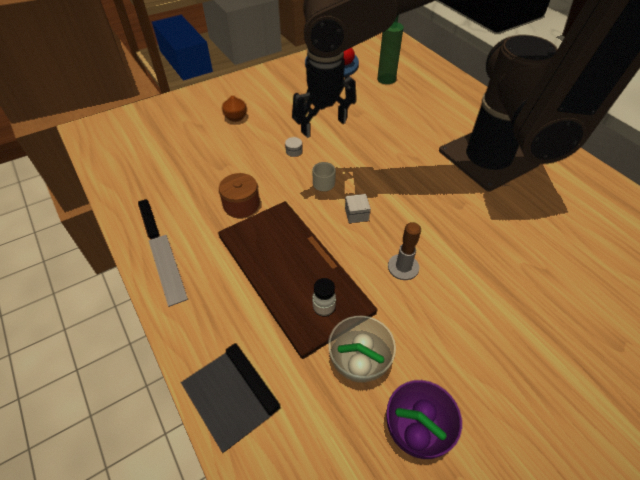

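The jar stands upright on the board at (324,297). The gripper is high above the mortar at (323,177). I'll re-read now that it has settled.

```bash
python3 g.py .4313 -.148 .030 0
```

```text
t 6.15 pos [ 0.4347 -0.1439  0.1603] yaw -0.0 q1,q6 [-0.54 -0.54] op 0.992 ff 0.0 F [ 1.6 -3.7 -1.6]
ROW -0.1 0.3 -0.0 -3.5 -3.1 130.3
```

Converted, 130 mm is 0.1625, 110 mm is 0.1375.

>>> {"name": "send_rows", "arguments": {"rows": "0 0 0 0 0 0 1;0 0 0 0 0 0.05 1;0 0 0 0 0 0.1 1;0 0 0 0 0 0.1375 1;0 0 0 0 0 0.1625 1;0 0 0 0 0 0.1625 1;0 0 0 0 0 0.1625 1"}}

```text
time: 7.02
eef_pos: [0.4399, -0.1368, 0.0311]
tcp_rot: [0.705, 0.709, 0.0, 0.001]
contact_force: [-0.3, 0.2, 1.2]
opening: 1.001
finger_force: 0.0
```

```bash
python3 g.py .4313 -.148 .030 0
```

```text
t 7.03 pos [ 0.4399 -0.1368  0.0311] yaw 0.3 q1,q6 [-0.52 -0.53] op 1.001 ff 0.0 F [-0.3  0.2  1.2]
ROW 0.1 0.0 0.3 -11.1 -8.7 1.1
```

Converted, -11 mm is -0.0138, -8.7 mm is -0.0109.

>>> {"name": "send_rows", "arguments": {"rows": "0 0 0 -0.0138 -0.0109 0 1;0 0 0 -0.0138 -0.0109 0 1;0 0 0 -0.0138 -0.0109 0 1;0 0 0 -0.0138 -0.0109 0 -1;0 0 0 -0.0138 -0.0109 0 -1;0 0 0 -0.0138 -0.0109 0 -1"}}

```text
time: 7.78
eef_pos: [0.4306, -0.1483, 0.0311]
tcp_rot: [0.705, 0.709, -0.0, 0.0]
contact_force: [-2.0, 1.9, 4.8]
opening: 0.661
finger_force: 41.3
```

```bash
python3 g.py .6345 .047 .12 1.3
```

```text
t 7.78 pos [ 0.4306 -0.1483  0.0311] yaw 0.3 q1,q6 [-0.56 -0.56] op 0.661 ff 41.3 F [-2.   1.9  4.8]
ROW 0.0 0.0 -1.0 194.3 204.8 -88.9
```

Converted, 205 mm is 0.2563, 194 mm is 0.2425, -1 degrees is -0.0111.

>>> {"name": "send_rows", "arguments": {"rows": "0 0 0 0 0 -0.05 -1;0 0 0 0 0 -0.1 -1;0 0 -0.0111 0.0438 0.0463 -0.1125 -1;0 0 -0.0111 0.0938 0.0988 -0.1125 -1;0 0 -0.0111 0.1438 0.1513 -0.1125 -1;0 0 -0.0111 0.1938 0.2038 -0.1125 -1;0 0 -0.0111 0.2313 0.2438 -0.1125 -1;0 0 -0.0111 0.2425 0.2563 -0.1125 -1"}}

```text
time: 8.78
eef_pos: [0.6349, 0.0488, 0.1189]
tcp_rot: [0.698, 0.716, -0.001, -0.001]
contact_force: [-0.4, -0.2, -2.0]
opening: 0.661
finger_force: 44.2
```

>>> {"name": "send_rows", "arguments": {"rows": "0 0 0 0 0 0 -1;0 0 0 0 0 0 -1;0 0 0 0 0 0.0375 -1"}}

```text
time: 9.15
eef_pos: [0.6362, 0.0453, 0.0933]
tcp_rot: [0.7, 0.714, 0.002, 0.003]
contact_force: [0.3, 0.0, -3.4]
opening: 0.654
finger_force: 44.2
```

```bash
python3 g.py .6345 .047 .0515 1.3
```

```text
t 9.15 pos [0.6362 0.0453 0.0933] yaw 1.2 q1,q6 [-0.09 -0.11] op 0.654 ff 44.2 F [ 0.3  0.  -3.4]
ROW 0.4 0.1 -0.1 1.7 -1.9 41.8
```

Converted, 39.5 mm is 0.0494, 32 mm is 0.04.

>>> {"name": "send_rows", "arguments": {"rows": "0 0 0 0.0013 -0.0013 0.0225 -1;0 0 0 0.0013 -0.0013 0.04 -1;0 0 0 0.0013 -0.0013 0.0494 -1;0 0 0 0.0013 -0.0013 0.0494 -1;0 0 0 0.0013 -0.0013 0.0494 0.5;0 0 0 0.0013 -0.0013 0.0494 0.9;0 0 0 0.0013 -0.0013 0.0494 0.9;0 0 0 0.0013 -0.0013 -0.025 0.9"}}

```text
time: 10.15
eef_pos: [0.6289, 0.048, 0.1046]
tcp_rot: [0.699, 0.715, -0.004, -0.005]
contact_force: [1.4, -0.4, 0.7]
opening: 0.95
finger_force: 0.0
```

```bash
python3 g.py .4235 -.016 .15 -23.5
```

```text
t 10.15 pos [0.6289 0.048  0.1046] yaw 1.2 q1,q6 [-0.08 -0.11] op 0.95 ff 0.0 F [ 1.4 -0.4  0.7]
ROW -0.7 0.1 24.7 -59.5 -207.3 -42.8
```

Converted, -210 mm is -0.2625, -205 mm is -0.2563, 24.7 degrees is 0.2744.

>>> {"name": "send_rows", "arguments": {"rows": "0 0 0 0 0 -0.0563 1;0 0 0.0889 -0.0188 -0.0625 -0.0563 1;0 0 0.1778 -0.0375 -0.125 -0.0563 1;0 0 0.2744 -0.0563 -0.1875 -0.0563 1;0 0 0.2744 -0.075 -0.2563 -0.0563 1;0 0 0.2744 -0.075 -0.2625 -0.0563 1;0 0 0.2744 -0.075 -0.2625 -0.0563 1;0 0 0.2744 -0.075 -0.2625 -0.0563 1"}}

```text
time: 11.15
eef_pos: [0.4262, -0.017, 0.1561]
tcp_rot: [0.836, 0.549, 0.001, 0.001]
contact_force: [-0.9, -0.6, 0.4]
opening: 1.003
finger_force: 0.0
```

```bash
python3 g.py .4235 -.016 .030 -23.5
```

```text
t 11.15 pos [ 0.4262 -0.017   0.1561] yaw -23.4 q1,q6 [-0.28  0.13] op 1.003 ff 0.0 F [-0.9 -0.6  0.4]
ROW 0.1 -0.0 0.1 -0.3 -3.1 126.1
```

Converted, 126 mm is 0.1575, 105 mm is 0.1313.

>>> {"name": "send_rows", "arguments": {"rows": "0 0 0 0 -0.0025 0.0438 1;0 0 0 0 -0.0025 0.0875 1;0 0 0 0 -0.0025 0.1313 1;0 0 0 0 -0.0025 0.1575 1;0 0 0 0 -0.0025 0.1575 1;0 0 0 0 -0.0025 0.1575 1"}}

```text
time: 11.9
eef_pos: [0.4242, -0.0162, 0.0301]
tcp_rot: [0.836, 0.549, 0.0, 0.001]
contact_force: [-0.0, 1.0, 0.4]
opening: 0.998
finger_force: 0.0
```

```bash
python3 g.py .4235 -.016 .030 -23.5
```

```text
t 11.9 pos [ 0.4242 -0.0162  0.0301] yaw -23.4 q1,q6 [-0.28  0.13] op 0.998 ff 0.0 F [-0.   1.   0.4]
ROW 0.1 -0.0 0.1 -0.1 -0.8 0.0
```

Close and lift.

Converted, -90 mm is -0.1125, -60 mm is -0.075.

>>> {"name": "send_rows", "arguments": {"rows": "0 0 0 0 0 0 0;0 0 0 0 0 0 -1;0 0 0 0 0 0 -1;0 0 0 0 0 0 -1;0 0 0 0 0 0 -1;0 0 0 0 0 -0.0375 -1;0 0 0 0 0 -0.075 -1;0 0 0 0 0 -0.1125 -1"}}

```text
time: 12.9
eef_pos: [0.4222, -0.0159, 0.1196]
tcp_rot: [0.836, 0.549, -0.0, -0.0]
contact_force: [-0.5, 0.1, -2.3]
opening: 0.568
finger_force: 42.5
```

```bash
python3 g.py .637 -.073 .120 1.3
```

```text
t 12.9 pos [ 0.4222 -0.0159  0.1196] yaw -23.5 q1,q6 [-0.28  0.13] op 0.568 ff 42.5 F [-0.5  0.1 -2.3]
ROW -0.0 0.0 -24.8 33.1 219.8 -0.5
```

Converted, 220 mm is 0.275, 200 mm is 0.25, -24.8 degrees is -0.2756.

>>> {"name": "send_rows", "arguments": {"rows": "0 0 -0.0556 0.0088 0.0563 0 -1;0 0 -0.1333 0.0188 0.1225 0 -1;0 0 -0.2222 0.0288 0.1875 0 -1;0 0 -0.2756 0.0375 0.25 0 -1;0 0 -0.2756 0.0413 0.275 0 -1;0 0 -0.2756 0.0413 0.275 0 -1;0 0 -0.2756 0.0413 0.275 0 -1;0 0 -0.2756 0.0413 0.275 0.0375 -1"}}

```text
time: 13.9
eef_pos: [0.6391, -0.0735, 0.0921]
tcp_rot: [0.699, 0.715, 0.001, 0.003]
contact_force: [0.3, -0.5, -1.1]
opening: 0.565
finger_force: 42.5
```

```bash
python3 g.py .637 -.073 .0505 1.3
```

```text
t 13.9 pos [ 0.6391 -0.0735  0.0921] yaw 1.4 q1,q6 [-0.27 -0.3 ] op 0.565 ff 42.5 F [ 0.3 -0.5 -1.1]
ROW 0.3 0.1 0.1 0.6 -2.3 41.5
```

Converted, 39.5 mm is 0.0494, 32 mm is 0.04.

>>> {"name": "send_rows", "arguments": {"rows": "0 0 0 0 -0.0013 0.0225 -1;0 0 0 0 -0.0013 0.04 -1;0 0 0 0 -0.0013 0.0494 -1;0 0 0 0 -0.0013 0.0494 -1;0 0 0 0 -0.0013 0.0494 0.3;0 0 0 0 -0.0013 0.0494 0.8;0 0 0 0 -0.0013 0.0494 0.8;0 0 0 0 -0.0013 -0.025 0.8"}}

```text
time: 14.9
eef_pos: [0.6325, -0.0723, 0.1034]
tcp_rot: [0.699, 0.715, -0.003, -0.006]
contact_force: [0.9, -0.7, 0.2]
opening: 0.899
finger_force: 0.0
```

```bash
python3 g.py .433 -.296 .15 0
```

```text
t 14.9 pos [ 0.6325 -0.0723  0.1034] yaw 1.3 q1,q6 [-0.27 -0.3 ] op 0.899 ff 0.0 F [ 0.9 -0.7  0.2]
ROW -0.7 -0.2 1.3 -218.8 -205.2 -44.9
```

Converted, -219 mm is -0.2738, -205 mm is -0.2563, 1 degrees is 0.0111.

>>> {"name": "send_rows", "arguments": {"rows": "0 0 0 0 0 -0.0563 1;0 0 0 -0.0063 -0.0063 -0.0688 1;0 0 0.0111 -0.0563 -0.0525 -0.0563 1;0 0 0.0111 -0.1088 -0.1025 -0.0563 1;0 0 0.0111 -0.1613 -0.1525 -0.0563 1;0 0 0.0111 -0.2125 -0.2025 -0.0563 1;0 0 0.0111 -0.2563 -0.2438 -0.0563 1;0 0 0.0111 -0.2738 -0.2613 -0.0563 1"}}

```text
time: 15.9
eef_pos: [0.4305, -0.2984, 0.1529]
tcp_rot: [0.706, 0.708, -0.0, -0.001]
contact_force: [0.9, 1.3, -0.2]
opening: 0.996
finger_force: 0.0
```

>>> {"name": "send_rows", "arguments": {"rows": "0 0 0 0 0 0 1;0 0 0 0 0 0 1"}}

```text
time: 16.15
eef_pos: [0.433, -0.2965, 0.1535]
tcp_rot: [0.705, 0.709, 0.0, -0.001]
contact_force: [-0.5, -1.1, 0.0]
opening: 1.003
finger_force: 0.0
```

```bash
python3 g.py .433 -.296 .026 0
```

```text
t 16.15 pos [ 0.433  -0.2965  0.1535] yaw 0.4 q1,q6 [-0.79 -0.8 ] op 1.003 ff 0.0 F [-0.5 -1.1  0. ]
ROW -0.0 -0.1 0.4 0.4 0.1 127.5
```

Converted, 127 mm is 0.1588, 123 mm is 0.1538.

>>> {"name": "send_rows", "arguments": {"rows": "0 0 0 0 0 0.0438 1;0 0 0 0 0 0.0875 1;0 0 0 0 0 0.1313 1;0 0 0 0 0 0.1538 1;0 0 0 0 0 0.1588 1;0 0 0 0 0 0.1588 0;0 0 0 0 0 0.1588 -1;0 0 0 0 0 0.1588 -1"}}

```text
time: 17.15
eef_pos: [0.4336, -0.2978, 0.0284]
tcp_rot: [0.705, 0.709, -0.0, 0.001]
contact_force: [-0.3, 0.3, -0.6]
opening: 0.379
finger_force: 0.0
```

Converted, -120 mm is -0.15, -80 mm is -0.1.

>>> {"name": "send_rows", "arguments": {"rows": "0 0 0 0 0 0 -1;0 0 0 0 0 0 -1;0 0 0 0 0 -0.05 -1;0 0 0 0 0 -0.1 -1;0 0 0 0 0 -0.15 -1;0 0 0 0 0 -0.15 -1"}}

```text
time: 17.9
eef_pos: [0.4349, -0.2992, 0.1516]
tcp_rot: [0.705, 0.709, -0.0, 0.004]
contact_force: [-0.4, 0.4, -0.1]
opening: -0.002
finger_force: 0.0
```

```bash
cat > v.py <<'E'
from h import *
import sys
a=cam('top')['color'][:,:,::-1]; s=cam('scene')['color'][:,:,::-1]
x=cv2.resize(a[140:300,180:480],(750,400),interpolation=cv2.INTER_CUBIC); cv2.imwrite('pics/'+sys.argv[1],x)
y=cv2.resize(s[130:330,200:440],(720,600),interpolation=cv2.INTER_CUBIC); cv2.imwrite('pics/s_'+sys.argv[1],y)
E
python3 v.py k1.png; python3 g.py .637 -.073 .15 1.3
```

```text
t 18.0 pos [ 0.4329 -0.2971  0.1472] yaw 0.3 q1,q6 [-0.79 -0.8 ] op 0.001 ff 0.0 F [ 0.5 -0.9 -1. ]
ROW 0.0 0.0 -1.0 222.9 205.4 -2.8
```

View pics/k1.png

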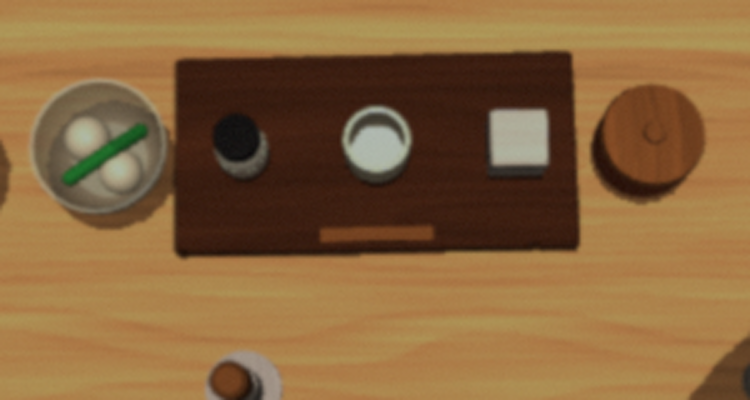

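View pics/s_k1.png

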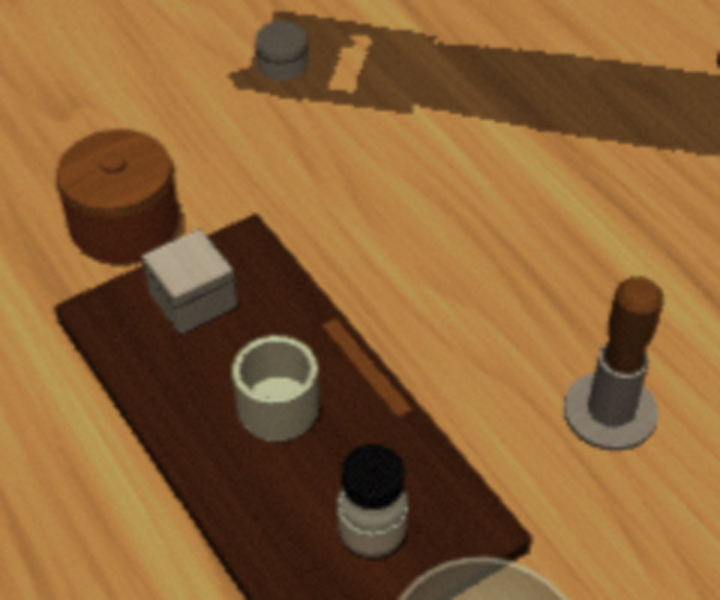

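The jar (240,145), mortar (377,145) and square tin (518,140) stand correctly on the board's middle line. The round tin was missed: it still lies on the table at scene crop (281,50). I'll clear the arm away and re-measure it.

Converted, 180 mm is 0.225, 130 mm is 0.1625.

>>> {"name": "send_rows", "arguments": {"rows": "0 0 0 0.05 0 0 0;0 0 0 0.1 0 0 1;0 0 0 0.1625 0 0 1;0 0 0 0.225 0 0 1;0 0 0 0.225 0 0 1;0 0 0 0.225 0 0 1"}}

```text
time: 18.75
eef_pos: [0.4313, -0.117, 0.146]
tcp_rot: [0.705, 0.709, -0.0, -0.001]
contact_force: [-0.0, -0.3, 0.2]
opening: 0.997
finger_force: 0.0
```

```bash
python3 - <<'E'
from h import *
a=cam('top'); s=cam('scene')
for p in(a,s):
    for d in ctrl.look_for(p,'round_tin'):
        X=w(p,d['position'])[:3]; print(round(d['p'],2),X.round(4),proj(p,[X])[0].round())
x=cv2.resize(a['color'][250:330,440:540,::-1],(400,320),interpolation=cv2.INTER_CUBIC)
y=cv2.resize(s['color'][120:170,260:324,::-1],(400,320),interpolation=cv2.INTER_CUBIC)
cv2.imwrite('pics/r1.png',cv2.hconcat([x,y]))
E
python3 g.py .433 -.296 .15 0
```

```text
0.56 [ 0.4303 -0.2964  0.0324] [489. 293.]
0.3 [ 0.6332 -0.1853  0.0674] [438. 197.]
0.71 [ 0.4388 -0.287   0.0304] [294. 145.]
t 18.95 pos [ 0.4319 -0.1181  0.1469] yaw 0.3 q1,q6 [-0.49 -0.5 ] op 1.002 ff 0.0 F [-0.  -0.2  0.3]
ROW -0.0 -0.0 0.3 -177.9 0.4 -3.1
```

View pics/r1.png

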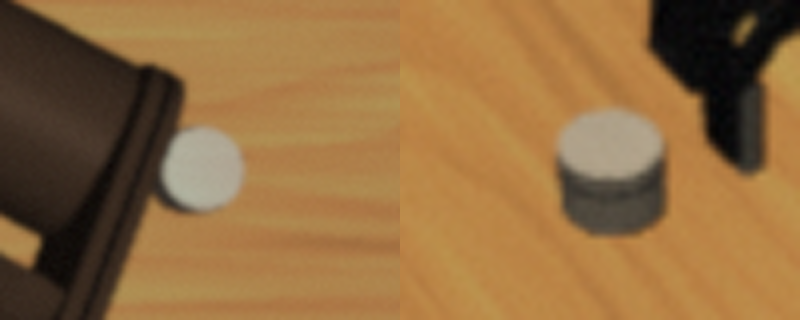

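The tin hasn't moved: its top is at top-crop (203,168) and scene-crop (611,145). I'll go back, descend a little lower with the fingers part-closed, and look before squeezing.

```bash
python3 - <<'E'
from h import *
a=cam('top'); s=cam('scene')
print(pix2plane(a,(203.5/4-.5+440,168.5/4-.5+250),.032),pix2plane(s,(211.5/6.25-.5+260,145.5/6.4-.5+120),.032))
E
python3 g.py .433 -.296 .15 0
```

```text
[ 0.43242523 -0.29968691  0.032     ] [ 0.43366665 -0.2967948   0.032     ]
t 19.05 pos [ 0.4319 -0.118   0.1471] yaw 0.3 q1,q6 [-0.49 -0.5 ] op 0.999 ff 0.0 F [-0.8 -1.   0.7]
ROW -0.0 -0.0 0.3 -178.0 0.3 -2.9
```

Converted, -178 mm is -0.2225, -150 mm is -0.1875.

>>> {"name": "send_rows", "arguments": {"rows": "0 0 0 -0.0625 0 0 1;0 0 0 -0.125 0 0 1;0 0 0 -0.1875 0 0 1;0 0 0 -0.2225 0 0 1;0 0 0 -0.2225 0 0.0375 1;0 0 0 -0.2225 0 0.075 1;0 0 0 -0.2225 0 0.1125 1;0 0 0 -0.2225 0 0.1375 1"}}

```text
time: 20.05
eef_pos: [0.4322, -0.2953, 0.0355]
tcp_rot: [0.705, 0.709, 0.0, -0.001]
contact_force: [-0.0, 0.1, 0.8]
opening: 1.002
finger_force: 0.0
```

```bash
python3 g.py .4335 -.296 .023 0
```

```text
t 20.05 pos [ 0.4322 -0.2953  0.0355] yaw 0.3 q1,q6 [-0.79 -0.8 ] op 1.002 ff 0.0 F [-0.   0.1  0.8]
ROW -0.1 -0.1 0.3 -0.7 1.3 12.5
```

Converted, 13 mm is 0.0163, -2.5 mm is -0.0031.

>>> {"name": "send_rows", "arguments": {"rows": "0 0 0 -0.0031 0.0013 0.01 1;0 0 0 -0.0031 0.0013 0.0163 0.3;0 0 0 -0.0031 0.0013 0.0163 0.25;0 0 0 -0.0031 0.0013 0.0163 0.25;0 0 0 -0.0031 0.0013 0.0163 0.25"}}

```text
time: 20.68
eef_pos: [0.4344, -0.298, 0.0249]
tcp_rot: [0.705, 0.709, -0.0, 0.001]
contact_force: [0.6, 0.1, -0.5]
opening: 0.629
finger_force: 0.0
```

```bash
python3 g.py .4335 -.297 .023 0
python3 - <<'E'
from h import *
s=cam('scene')
cv2.imwrite('pics/r2.png',cv2.resize(s['color'][90:170,250:350,::-1],(600,480),interpolation=cv2.INTER_CUBIC))
E
```

```text
t 20.68 pos [ 0.4344 -0.298   0.0249] yaw 0.4 q1,q6 [-0.79 -0.8 ] op 0.629 ff 0.0 F [ 0.6  0.1 -0.5]
ROW 0.1 0.1 0.4 1.0 -0.9 1.9
```

View pics/r2.png

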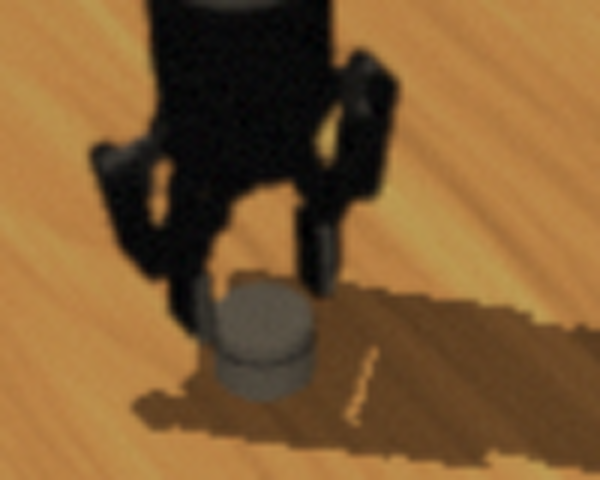

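Run:
```python
from h import *
s=cam('scene','fs.png'); a=cam('top','ft.png')
for z in (.005,.015,.025,.035,.045):
    l=pix2plane(s,(282.8,145.3),z); r=pix2plane(s,(302.8,138.7),z); print(z,l.round(3),r.round(3),((l+r)/2).round(4))
print(proj(s,[[.4344,-.298,.1],[.4344,-.298,.0],[.4344+.035,-.298,.012],[.4344-.035,-.298,.012]]))
```

```text
0.005 [ 0.449 -0.33   0.005] [ 0.388 -0.326  0.005] [ 0.4183 -0.3282  0.005 ]
0.015 [ 0.454 -0.319  0.015] [ 0.394 -0.315  0.015] [ 0.4242 -0.3172  0.015 ]
0.025 [ 0.46  -0.308  0.025] [ 0.4   -0.304  0.025] [ 0.4301 -0.3061  0.025 ]
0.035 [ 0.465 -0.297  0.035] [ 0.407 -0.293  0.035] [ 0.4359 -0.2951  0.035 ]
0.045 [ 0.471 -0.286  0.045] [ 0.413 -0.282  0.045] [ 0.4418 -0.284   0.045 ]
[[291.68296119 120.70953311]
 [293.39904853 151.48704584]
 [281.85186689 152.46691389]
 [304.33332922 143.62935675]]
```

In r2 the fingertips end at (200,335) and (320,295). Back-projected, that puts them at about z 34 mm, level with the tin's top, so they are higher than the nominal figure suggests. I'll step down while watching the force.

Converted, 5 mm is 0.0063, 3 mm is 0.0038.

>>> {"name": "send_rows", "arguments": {"rows": "0 0 0 0 0 0.0038 0.25;0 0 0 0 0 0.0063 0.25;0 0 0 0 0 0.0063 0.25;0 0 0 0 0 0.0063 0.25"}}

```text
time: 21.32
eef_pos: [0.434, -0.2977, 0.0192]
tcp_rot: [0.705, 0.709, -0.0, -0.0]
contact_force: [0.3, -0.4, 0.6]
opening: 0.624
finger_force: 0.0
```

```bash
python3 g.py .433 -.298 .018 0
python3 - <<'E'
from h import *
s=cam('scene'); 
for z in (.14,.16,.18): print(z,pix2plane(s,(325,130),z))
b=cv2.imread('pics/fs.png')[90:170,250:350]
c=s['color'][90:170,250:350,::-1]
cv2.imwrite('pics/r3.png',cv2.resize(cv2.hconcat([b,c]),(800,320),interpolation=cv2.INTER_CUBIC))
E
```

```text
t 21.32 pos [ 0.434  -0.2977  0.0192] yaw 0.3 q1,q6 [-0.79 -0.8 ] op 0.624 ff 0.0 F [ 0.3 -0.4  0.6]
ROW -0.0 -0.0 0.3 -0.3 -1.0 1.2
0.14 [ 0.4112407 -0.1773325  0.14     ]
0.16 [ 0.42559725 -0.15525472  0.16      ]
0.18 [ 0.43995381 -0.13317694  0.18      ]
```

View pics/r3.png

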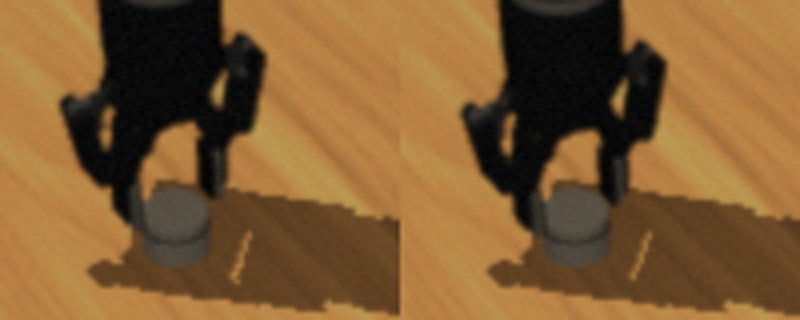

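The tips moved down about 6 mm with no contact and are still near z 28 mm, at crop (620,200). I'll continue down.

Converted, 9 mm is 0.0113, 6 mm is 0.0075.

>>> {"name": "send_rows", "arguments": {"rows": "0 0 0 0 0 0.0038 0.25;0 0 0 0 0 0.0075 0.25;0 0 0 0 0 0.0075 0.25;0 0 0 0 0 0.0113 0.25;0 0 0 0 0 0.0113 0.25"}}

```text
time: 22.0
eef_pos: [0.4338, -0.2975, 0.0099]
tcp_rot: [0.705, 0.709, -0.0, -0.0]
contact_force: [-0.3, -0.0, -0.5]
opening: 0.622
finger_force: 0.0
```

```bash
python3 g.py .433 -.298 .018 0
python3 - <<'E'
from h import *
s=cam('scene'); 
c=s['color'][90:170,250:350,::-1]
cv2.imwrite('pics/r4.png',cv2.resize(c,(600,480),interpolation=cv2.INTER_CUBIC))
E
```

```text
t 22.0 pos [ 0.4338 -0.2975  0.0099] yaw 0.3 q1,q6 [-0.79 -0.8 ] op 0.622 ff 0.0 F [-0.3 -0.  -0.5]
ROW -0.0 -0.0 0.3 -0.5 -0.8 -8.1
```

View pics/r4.png

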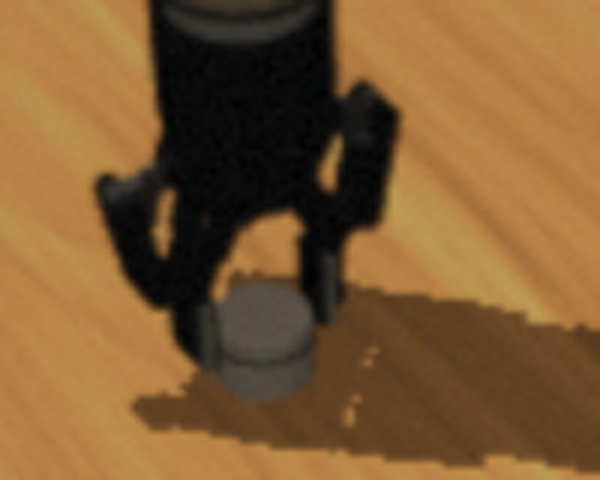

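The tips are now near z 20 mm, at (205,365) and (325,320), straddling the tin with no contact. I'll go down 4 mm more and close.

Converted, 4 mm is 0.005, -0.5 mm is -0.0006.

>>> {"name": "send_rows", "arguments": {"rows": "0 0 0 0 -0.0006 0.005 0.25;0 0 0 0 -0.0006 0.005 0.25;0 0 0 0 -0.0006 0.005 -0.2;0 0 0 0 -0.0006 0.005 -1;0 0 0 0 -0.0006 0.005 -1;0 0 0 0 -0.0006 0.005 -1"}}

```text
time: 22.8
eef_pos: [0.4336, -0.2979, 0.0064]
tcp_rot: [0.705, 0.709, -0.0, 0.0]
contact_force: [-0.4, -0.4, 0.5]
opening: 0.521
finger_force: 41.0
```

Converted, -130 mm is -0.1625, -120 mm is -0.15.

>>> {"name": "send_rows", "arguments": {"rows": "0 0 0 0 0 -0.05 -1;0 0 0 0 0 -0.1 -1;0 0 0 0 0 -0.15 -1;0 0 0 0 0 -0.1625 -1;0 0 0 0 0 -0.1625 -1"}}

```text
time: 23.42
eef_pos: [0.4333, -0.2975, 0.1358]
tcp_rot: [0.705, 0.709, 0.0, -0.0]
contact_force: [0.7, 0.5, -2.1]
opening: 0.52
finger_force: 41.3
```

```bash
python3 - <<'E'
from h import *
p=cam('top'); s=cam('scene')
T=lambda X,Y,z:pix2plane(p,((X+.5)/2.5-.5+180,(Y+.5)/2.5-.5+140),z).round(4)
S=lambda X,Y,z:pix2plane(s,((X+.5)/3-.5+200,(Y+.5)/3-.5+130),z).round(4)
f=lambda F,q:np.mean([F(*x,.065) for x in q],0)
print('sq',f(T,[(489,111),(548,109),(549,165),(490,166)]),f(S,[(142,262),(201,232),(235,268),(175,300)]))
print('jar',T(239,138,.095),S(373,477,.095),'mortar',T(377,139,.07),S(276,367,.07))
E
python3 g.py .637 -.073 .136 1.3
```

```text
sq [ 0.637375 -0.076275  0.065   ] [ 0.639775 -0.0716    0.065   ]
jar [0.629  0.1618 0.095 ] [0.6343 0.17   0.095 ] mortar [0.6345 0.0459 0.07  ] [0.634  0.0468 0.07  ]
t 23.52 pos [ 0.4325 -0.2967  0.1339] yaw 0.3 q1,q6 [-0.79 -0.8 ] op 0.528 ff 41.3 F [-0.2 -0.7 -1.2]
ROW -0.2 -0.2 -1.0 222.4 205.9 -2.0
```

Converted, 222 mm is 0.2775, 208 mm is 0.26, -1 degrees is -0.0111.

>>> {"name": "send_rows", "arguments": {"rows": "0 0 -0.0111 0.0375 0.035 0 -1;0 0 -0.0111 0.0813 0.075 0 -1;0 0 -0.0111 0.1313 0.1213 0 -1;0 0 -0.0111 0.1813 0.1675 0 -1;0 0 -0.0111 0.225 0.2088 0 -1;0 0 -0.0111 0.26 0.2413 0 -1;0 0 -0.0111 0.2775 0.2575 0 -1;0 0 -0.0111 0.2775 0.2575 0 -1"}}

```text
time: 24.52
eef_pos: [0.6376, -0.0738, 0.1345]
tcp_rot: [0.698, 0.716, -0.001, -0.001]
contact_force: [0.3, 0.0, -1.2]
opening: 0.525
finger_force: 41.3
```

Converted, 50 mm is 0.0625, 30 mm is 0.0375.

>>> {"name": "send_rows", "arguments": {"rows": "0 0 0 0 0 0.0375 -1;0 0 0 0 0 0.0625 -1;0 0 0 0 0 0.0625 -1;0 0 0 0 0 0.0625 -1"}}

```text
time: 25.02
eef_pos: [0.6384, -0.0752, 0.0868]
tcp_rot: [0.699, 0.715, 0.0, 0.0]
contact_force: [0.4, -0.2, -1.5]
opening: 0.522
finger_force: 41.3
```

```bash
python3 g.py .638 -.074 .0714 1.3
```

```text
t 25.02 pos [ 0.6384 -0.0752  0.0868] yaw 1.3 q1,q6 [-0.27 -0.3 ] op 0.522 ff 41.3 F [ 0.4 -0.2 -1.5]
ROW 0.0 0.0 0.0 1.2 -0.3 15.4
```

Converted, 14.5 mm is 0.0181, 14 mm is 0.0175.

>>> {"name": "send_rows", "arguments": {"rows": "0 0 0 0.0013 0 0.0075 -1;0 0 0 0.0013 0 0.0138 -1;0 0 0 0.0013 0 0.0175 -1;0 0 0 0.0013 0 0.0181 -1;0 0 0 0.0013 0 0.0181 -1"}}

```text
time: 25.65
eef_pos: [0.6382, -0.0734, 0.0717]
tcp_rot: [0.699, 0.715, 0.0, 0.0]
contact_force: [-0.4, -0.2, -0.2]
opening: 0.521
finger_force: 41.5
```

```bash
python3 g.py .638 -.074 .0714 1.3
```

```text
t 25.65 pos [ 0.6382 -0.0734  0.0717] yaw 1.3 q1,q6 [-0.27 -0.3 ] op 0.521 ff 41.5 F [-0.4 -0.2 -0.2]
ROW 0.0 0.0 0.0 -0.5 -0.2 0.3
```

Converted, -130 mm is -0.1625, -80 mm is -0.1.

>>> {"name": "send_rows", "arguments": {"rows": "0 0 0 0 0 0 0.3;0 0 0 0 0 0 0.6;0 0 0 0 0 0 0.6;0 0 0 0 0 -0.0375 0.6;0 0 0 0 0 -0.1 1;0 0 0 0 0 -0.1625 1;0 0 0 0 0 -0.1625 1;0 0 0 0 0 -0.1625 1"}}

```text
time: 26.65
eef_pos: [0.6378, -0.0734, 0.2014]
tcp_rot: [0.699, 0.715, -0.0, -0.0]
contact_force: [-0.3, -0.3, 0.2]
opening: 0.996
finger_force: 0.0
```

```bash
python3 g.py .4245 .163 .2 0
```

```text
t 26.65 pos [ 0.6378 -0.0734  0.2014] yaw 1.3 q1,q6 [-0.27 -0.3 ] op 0.996 ff 0.0 F [-0.3 -0.3  0.2]
ROW -0.0 -0.0 1.3 241.3 -207.7 1.5
```

Converted, 241 mm is 0.3013, 228 mm is 0.285, 1.3 degrees is 0.0144.

>>> {"name": "send_rows", "arguments": {"rows": "0 0 0.0144 0.045 -0.0388 0 1;0 0 0.0144 0.095 -0.0825 0 1;0 0 0.0144 0.145 -0.1263 0 1;0 0 0.0144 0.195 -0.17 0 1;0 0 0.0144 0.245 -0.2125 0 1;0 0 0.0144 0.285 -0.2475 0 1;0 0 0.0144 0.3013 -0.26 0 1;0 0 0.0144 0.3013 -0.26 0 1"}}

```text
time: 27.65
eef_pos: [0.4239, 0.1628, 0.2006]
tcp_rot: [0.706, 0.708, -0.001, -0.0]
contact_force: [0.5, -0.4, -0.7]
opening: 0.998
finger_force: 0.0
```

Converted, 80 mm is 0.1, 70 mm is 0.0875.

>>> {"name": "send_rows", "arguments": {"rows": "0 0 0 0 0 0.0375 1;0 0 0 0 0 0.0625 1;0 0 0 0 0 0.0875 1;0 0 0 0 0 0.1 1;0 0 0 0 0 0.1 1"}}

```text
time: 28.28
eef_pos: [0.4246, 0.1619, 0.1209]
tcp_rot: [0.707, 0.707, -0.001, -0.001]
contact_force: [-0.1, 0.2, -0.8]
opening: 0.997
finger_force: 0.0
```

```bash
python3 g.py .4245 .163 .09 0; python3 v.py k2.png
python3 - <<'E'
import cv2
a=cv2.imread('pics/s_k2.png')
s=cv2.imread('pics/k2.png')
cv2.imwrite('pics/k2c.png',cv2.hconcat([cv2.resize(s,(400,213))[:, :400], cv2.resize(a,(400,333))[:213]]) if 0 else a)
E
```

```text
t 28.27 pos [0.4246 0.1619 0.1209] yaw -0.0 q1,q6 [0.14 0.14] op 0.997 ff 0.0 F [-0.1  0.2 -0.8]
ROW -0.1 0.0 -0.0 1.1 -0.0 30.9
```

View pics/s_k2.png

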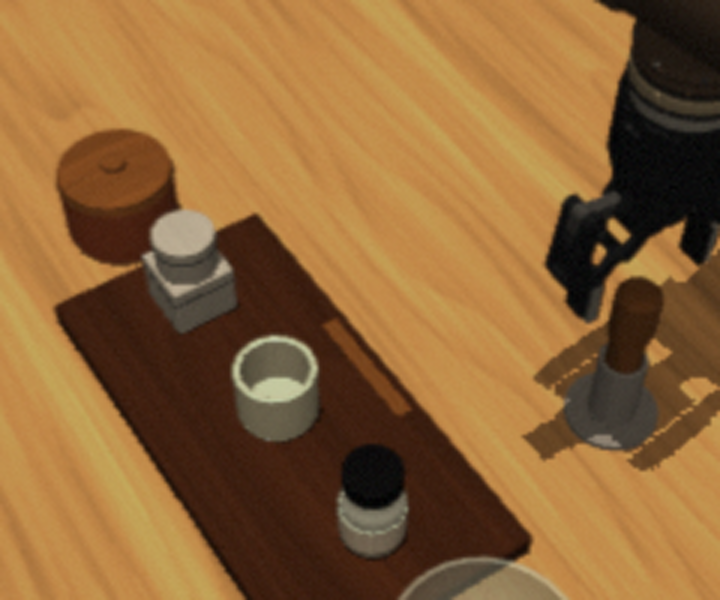

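The round tin sits squarely on the square tin at (185,245). The open fingers, with tips at (583,315) and (695,258), straddle the muddler top at (638,293), with the tips level with it. I'll descend onto the head.

Converted, 31 mm is 0.0388, 24 mm is 0.03.

>>> {"name": "send_rows", "arguments": {"rows": "0 0 0 0.0013 0 0.015 1;0 0 0 0.0013 0 0.03 1;0 0 0 0.0013 0 0.0388 1;0 0 0 0.0013 0 0.0388 1;0 0 0 0.0013 0 0.0388 1;0 0 0 0.0013 0 0.0388 0.2;0 0 0 0.0013 0 0.0388 -0.1", "grip_force": 25}}

```text
time: 29.25
eef_pos: [0.4248, 0.1636, 0.0911]
tcp_rot: [0.707, 0.707, 0.0, 0.0]
contact_force: [-0.2, -0.1, 0.4]
opening: 0.603
finger_force: 0.0
```

>>> {"name": "send_rows", "arguments": {"rows": "0 0 0 0 0 0 -0.3;0 0 0 0 0 0 -0.6;0 0 0 0 0 0 -1;0 0 0 0 0 0 -1;0 0 0 0 0 0 -1"}}

```text
time: 29.88
eef_pos: [0.4246, 0.1636, 0.091]
tcp_rot: [0.707, 0.707, -0.0, -0.0]
contact_force: [-2.3, -0.4, 3.8]
opening: 0.365
finger_force: 25.0
```

```bash
python3 g.py .4245 .163 .09 0
```

```text
t 29.88 pos [0.4246 0.1636 0.091 ] yaw 0.0 q1,q6 [0.14 0.14] op 0.365 ff 25.0 F [-2.3 -0.4  3.8]
ROW -0.0 -0.0 0.0 -0.6 -0.1 1.0
```

Converted, -34 mm is -0.0425, -25 mm is -0.0313.

>>> {"name": "send_rows", "arguments": {"rows": "0 0 0 0 0 -0.01 -1;0 0 0 0 0 -0.02 -1;0 0 0 0 0 -0.0313 -1;0 0 0 0 0 -0.0425 -1", "grip_force": 40}}

```text
time: 30.38
eef_pos: [0.4246, 0.1636, 0.1254]
tcp_rot: [0.707, 0.707, 0.0, 0.0]
contact_force: [0.3, 0.3, -1.3]
opening: 0.364
finger_force: 39.6
```

>>> {"name": "send_rows", "arguments": {"rows": "0 0 0 0 0 -0.0125 -1;0 0 0 0 0 -0.025 -1;0 0 0 0 0 -0.0438 -1;0 0 0 0 0 -0.0625 -1;0 0 0 0 0 -0.0813 -1;0 0 0 0 0 -0.0938 -1;0 0 0 0 0 -0.0938 -1"}}

```text
time: 31.25
eef_pos: [0.4251, 0.1637, 0.2009]
tcp_rot: [0.707, 0.707, 0.001, 0.001]
contact_force: [1.0, 0.7, -0.5]
opening: 0.365
finger_force: 39.6
```

```bash
python3 g.py .6345 .0465 .2 0
```

```text
t 31.25 pos [0.4251 0.1637 0.2009] yaw 0.0 q1,q6 [0.14 0.14] op 0.365 ff 39.6 F [ 1.   0.7 -0.5]
ROW 0.1 -0.0 0.0 -117.3 209.3 1.3
```

Converted, 209 mm is 0.2613, -117 mm is -0.1463.

>>> {"name": "send_rows", "arguments": {"rows": "0 0 0 -0.0188 0.0338 0 -1;0 0 0 -0.0438 0.0788 0 -1;0 0 0 -0.0713 0.1275 0 -1;0 0 0 -0.0975 0.175 0 -1;0 0 0 -0.1213 0.2163 0 -1;0 0 0 -0.1375 0.2463 0 -1;0 0 0 -0.1463 0.2613 0 -1;0 0 0 -0.1463 0.2613 0 -1"}}

```text
time: 32.25
eef_pos: [0.6335, 0.0466, 0.1988]
tcp_rot: [0.707, 0.707, -0.001, -0.001]
contact_force: [-0.9, 1.2, -0.8]
opening: 0.367
finger_force: 39.7
```

Converted, 30 mm is 0.0375, 20 mm is 0.025.

>>> {"name": "send_rows", "arguments": {"rows": "0 0 0 0 0 0 -1;0 0 0 0 0 0 -1;0 0 0 0 0 0.025 -1;0 0 0 0 0 0.0375 -1;0 0 0 0 0 0.0375 -1"}}

```text
time: 32.88
eef_pos: [0.6322, 0.0469, 0.1673]
tcp_rot: [0.707, 0.707, -0.001, -0.002]
contact_force: [-0.9, -0.1, -1.6]
opening: 0.362
finger_force: 39.7
```

```bash
python3 g.py .6345 .0465 .115 0; python3 v.py k3.png
```

```text
t 32.88 pos [0.6322 0.0469 0.1673] yaw 0.0 q1,q6 [-0.09 -0.09] op 0.362 ff 39.7 F [-0.9 -0.1 -1.6]
ROW -0.2 -0.0 0.0 -0.5 2.5 52.2
```

View pics/s_k3.png

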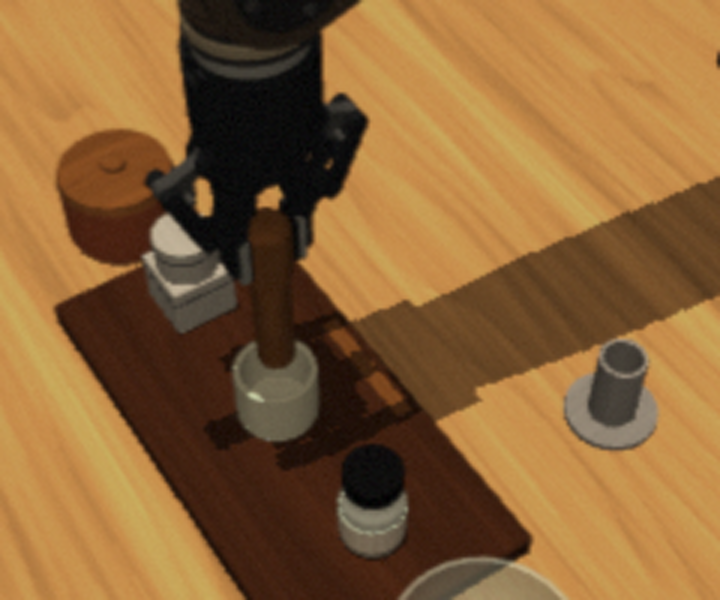

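The muddler hangs upright over the mortar, its foot at about (275,362), level with the rim. I'll lower it.

Converted, 55 mm is 0.0688, 54 mm is 0.0675.

>>> {"name": "send_rows", "arguments": {"rows": "0 0 0 0 0.0019 0.015 -1;0 0 0 0 0.0019 0.0325 -1;0 0 0 0 0.0019 0.05 -1;0 0 0 0 0.0019 0.0625 -1;0 0 0 0 0.0019 0.0675 -1;0 0 0 0 0.0019 0.0688 -1;0 0 0 0 0.0019 0.0688 -1"}}

```text
time: 33.85
eef_pos: [0.6355, 0.0467, 0.1152]
tcp_rot: [0.707, 0.707, 0.0, 0.0]
contact_force: [0.7, -0.6, -0.7]
opening: 0.36
finger_force: 39.8
```

Converted, -120 mm is -0.15, -75 mm is -0.0938.

>>> {"name": "send_rows", "arguments": {"rows": "0 0 0 0 0 0.0006 -0.3;0 0 0 0 0 0.0006 0;0 0 0 0 0 0.0006 0.4;0 0 0 0 0 0.0006 1;0 0 0 0 0 0.0006 1;0 0 0 0 0 -0.0375 1;0 0 0 0 0 -0.0938 1;0 0 0 0 0 -0.15 1"}}

```text
time: 34.85
eef_pos: [0.6349, 0.0468, 0.2357]
tcp_rot: [0.707, 0.707, -0.0, -0.0]
contact_force: [0.9, -0.2, 0.1]
opening: 1.001
finger_force: 0.0
```

Converted, -190 mm is -0.2375, -170 mm is -0.2125.

>>> {"name": "send_rows", "arguments": {"rows": "0 0 0 0 -0.05 0 1;0 0 0 0 -0.1125 0 1;0 0 0 -0.0375 -0.175 0 1;0 0 0 -0.0875 -0.2125 0 1;0 0 0 -0.1375 -0.2375 0 1;0 0 0 -0.1375 -0.2375 0 1"}}

```text
time: 35.6
eef_pos: [0.4443, -0.0652, 0.235]
tcp_rot: [0.708, 0.706, 0.0, 0.001]
contact_force: [-0.0, -0.6, 0.5]
opening: 0.999
finger_force: 0.0
```

Run:
```python
from h import *
p=cam('top'); s=cam('scene'); print(ctrl.get_state()['time'])
for q in (p,s):
    for t in 'mortar jar square_tin round_tin muddler'.split():
        for d in ctrl.look_for(q,t)[:2]: print(t,round(d['p'],2),w(q,d['position'])[:3].round(3))
x=cv2.resize(p['color'][150:250,190:470,::-1],(800,286),interpolation=cv2.INTER_CUBIC)
y=cv2.resize(s['color'][160:300,180:440,::-1],(576,310),interpolation=cv2.INTER_CUBIC)
cv2.imwrite('pics/end.png',cv2.vconcat([x,cv2.copyMakeBorder(y,0,0,0,224,cv2.BORDER_CONSTANT)]))
```

```text
35.7
mortar 0.71 [0.626 0.05  0.054]
jar 0.82 [0.623 0.161 0.092]
square_tin 0.71 [ 0.616 -0.065  0.063]
square_tin 0.39 [0.417 0.161 0.006]
round_tin 0.74 [ 0.638 -0.072  0.094]
muddler 0.72 [0.623 0.046 0.153]
mortar 0.95 [0.642 0.064 0.059]
mortar 0.53 [ 0.647 -0.063  0.098]
jar 0.74 [0.636 0.174 0.084]
square_tin 0.65 [ 0.651 -0.05   0.052]
round_tin 0.83 [ 0.645 -0.058  0.099]
muddler 0.61 [0.639 0.059 0.133]
```

View pics/end.png

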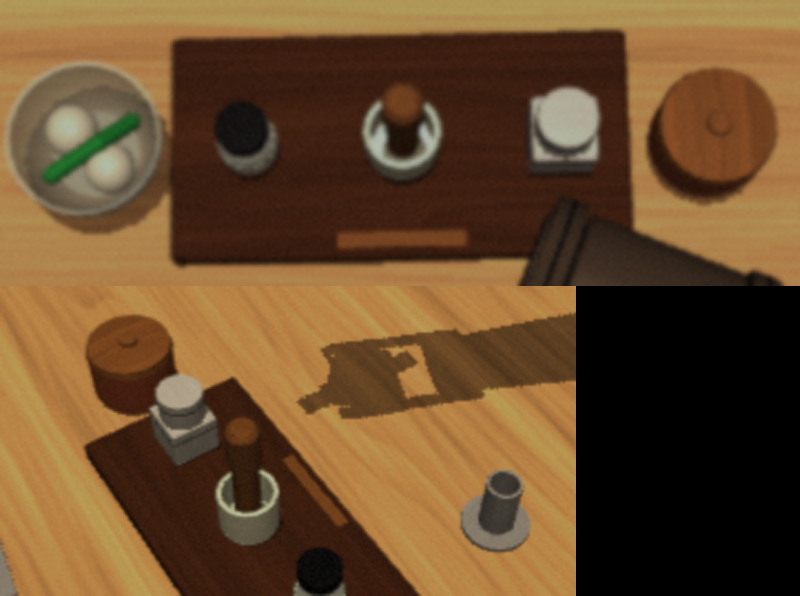

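The final picture shows the jar at (245,138), the muddler upright in the mortar at (403,130), and the round tin squarely on the square tin at (565,125). All are on the board's middle line and the robot is clear, so I'm handing in.

```bash
python3 -c "from plant import ctrl; print(ctrl.sign_off())"
```

```text
the job is handed in; nothing more can be done
None
```

I handed the job in at about 36 s: in the last pictures the jar, mortar with the muddler standing in it, and square tin with the round tin on top are upright along the board's middle line, and the gripper is clear. `sign_off` gave no verdict.

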